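# Take a sample tube out of the turning carousel

### The arm

A 6-joint arm with a two-finger parallel gripper is mounted at the origin on the work surface. World frame = base frame: x ahead of the robot, y to its left, z up, the work surface at z = 0. Lengths are in m, angles in rad, forces in N, time in s.
With the tool pointing down it reaches from about 0.325 to 0.775 m from the base axis. Payload 9.3 kg.
Tool frame: the origin (TCP) lies between the finger pads, 19 mm behind the fingertips; this is the grasp point; z points along the fingers, y is the line along which they close (so a half turn about z gives the same grasp; the last joint's range is limited). The gripper opens to 85 mm and grips with 20 to 120 N. Pads are 22 mm wide; open, the fingers measure 114 mm over their backs; the gripper's body (76 mm by 85 mm) begins 54 mm behind the grasp point. The pads swing forward as they close: fully open they stand 13 mm farther back than shut.
Start: joints at [-1.274, 0.259, 0.021, 1.334, 0, 1.418], TCP at [0.239, -0.495, 0.25] pointing down, gripper open.
Joint ranges: [-3.04, 3.04], [-0.91, 1.82], [-1.04, 1.36], [-1.92, 1.95], [-1.52, 1.45], [-3.14, 3.14]. Speed limits (rad/s): [2.22, 2.22, 2.79, 3.14, 3.14, 3.14].

### API

Orientations are given as [roll, pitch, yaw] about the fixed x, y, z axes, in that order (R = Rz(yaw) Ry(pitch) Rx(roll)).
In Python, from cell import * gives the robot as it stands.
- The arm moves only by the tool apply_moves, never from a script. Its argument "motion" is one flat list of numbers, 7 for each row, row after row: the opening, from -1 (shut) to 1 (fully open), then the shift along the tool's x, y, z in mm, then the turn, a rotation vector about the tool's x, y, z in degrees. In form: [claw, tx, ty, tz, rx, ry, rz, claw, tx, ty, tz, rx, ry, rz, ...]. A call has 1 to 12 rows; each row is the pose to reach, as a shift and turn from the pose commanded when the call began, along the tool's axes at that moment; what a row does not reach only later rows make up. A row lasts 1/10 s, in which the tool goes at most 50 mm and 8.59 degrees, less where a joint would pass 70% of its speed; a pose out of reach is approached as far as the arm can. A call with a gripper value outside its range is refused whole. The fingers move at their own pace and stop on an object; the grip force is fixed at half the most. Time passes only in rows, so rows that repeat a pose let the fingers close. It gives the time, the measured TCP pose, the force, the opening and the grip force at its end, in the units of the state.
- observe(): the state, without advancing time (a new reading comes with each control period).
- grab_frame(name): name is "side" or "top" or "wrist"; returns (picture, depth): 420x560x3 uint8, red, green, blue; 420x560 float32, m along the optical axis (not along the pixel's ray), 0 where there is no reading.
- camera_model(name): a dict with "intrinsics" (3x3 intrinsics, pixels), "k1" (the pictures are not rectified: a ray, as slopes to the right and down, at radius r is drawn at 1 + k1 r^2 times it, then the intrinsics apply), "eye" and "attitude" of the camera in the world; the wrist camera has in their place "hand_eye" (4x4, takes a point from camera to tool coordinates, whose origin is the TCP and whose axes are the flange's). Camera axes: x right, y down, z forward; pixel columns grow to the right and rows downward; lengths in m; the calibration is good to about 2 mm. A picture is of the moment at which its call begins: read the wrist's pose just before it. camera_model takes no time and is no camera call.
- finish_job(): hands the job in; it is judged then, once.
Trained networks look in the newest picture that a camera, given by its name, has taken for a name from the list of things; names that differ only in an ending like _2 or _b are one class to them, and where a whole thing is asked for, a point or a joint stands for the part that bears it (a point fixed in the world has none). Each returns a list of dicts, best first, with "score" (0 to 1); they miss things now and then, are a little off and sometimes report something else, mostly with a low value. They report only what shows in the picture. A call takes as long as a camera call. They do not tell look-alikes from the thing itself.
- search_frame(label, camera): "location" ([x, y, z] in m, in world coordinates, good to about 4 mm: the middle of the surface that is visible of it).
- mark_of(label, camera): "location" ([x, y, z] in m, in world coordinates, good to about 4 mm: a listed point, or the origin of a listed thing).
The state is a dict: "t": time; "joints": joint angles; "qvel": joint speeds; "tau": joint torques, N m; "ee_pos": TCP position; "eef_rot": TCP orientation; "wrist_force": force on the tool from outside, world axes, zero at the start; "torque": the same for the moment, N m; "opening": finger opening in m; "finger_force": force on a finger pad.
Only numpy, scipy, OpenCV 4.12 (cv2) and the standard library are available. Lean on these libraries where they do the work, as an engineer would, in place of code of your own. Each camera call takes 0.05 s, during which the arm holds its last target. There are 200 camera calls.

### The job

The samples in the round tube carousel have settled. Push the carousel so that it goes on turning by itself (about one turn in eight seconds) and go round with the red-capped tube, the open gripper around its cap and centred on it without touching it, for at least five seconds. Then grip the cap, lift the tube upright out of its sleeve while the carousel goes on turning (the other samples must keep moving) and stand it, released, in any hole of the white rack; keep every tube upright, the other four in the carousel, and leave the rest of the bench alone.

Things in the scene. Friction and masses are not known exactly. Their poses are not given: they have to be found in the camera images.
- hub (a point): centre of the tube carousel: a point on its vertical axis, on top of its disc, 34 mm above the bench. The white disc (300 mm across) carries six sleeves on a circle of 110 mm radius, 60 degrees apart, 39 mm wide outside, 33 mm inside, 46 mm high (tops 80 mm above the bench). A post 22 mm thick with a black knob (38 mm, top 147 mm above the bench) stands in the middle.
- wheel (a joint): turn of the carousel in rad, positive anticlockwise seen from above, no stops, 0 as it stands at the start. It runs on a ball bearing: let go at 0.9 rad/s it loses about 0.07 rad/s each second, at 0.5 rad/s about 0.05 (up to half more or a third less). Inertia about 0.02 kg m2 with its tubes. It must turn at 0.3 rad/s or more while followed, 0.1 or more when the tube comes out, never over 2.
- red_tube: the wanted sample tube, dark, with a red cap, standing loose in one of the carousel's sleeves (2 mm play all round). 115 mm high, 29 mm thick, the cap 35 mm wide over the top 20 mm. About 60 g. Origin at the centre of its foot, 34 mm above the bench while in the carousel; z up along the tube.
- red_cap (a point): centre of the red cap, on the tube's axis 105 mm above its foot; where to grip and what to follow
- tube_a: other sample tube like the red one, blue cap, in a sleeve of the carousel; origin at its foot. The tubes stand in different sleeves each time; one sleeve is empty.
- tube_b: other sample tube, blue cap, in the carousel; origin at its foot
- tube_c: other sample tube, white cap, in the carousel; origin at its foot
- tube_d: other sample tube, white cap, in the carousel; origin at its foot
- tube_rack: white tube rack fixed to the bench, 80 x 210 x 60 mm, origin under its centre, long side along its y; three empty holes 35 mm wide and 50 mm deep (a tube stands in it with its foot 10 mm above the bench)
- tube_rack_hole0 (a point): centre of the mouth of a rack hole, at the rack's top, 60 mm above the bench
- tube_rack_hole1 (a point): centre of the mouth of the middle rack hole, 60 mm above the bench
- tube_rack_hole2 (a point): centre of the mouth of the third rack hole, 60 mm above the bench
- scale: bystander: small grey digital scale 85 x 130 x 23 mm, origin under its centre
- beaker: bystander: glass beaker 72 mm wide, 95 mm high, origin under its centre
- slide_box: bystander: blue slide box 92 x 182 x 36 mm, origin under its centre
Mind the look-alikes: they are no part of the job. There is more than one size of the tube_rack; the job needs the middle-sized.

How it is judged:
On the way, in this order (a step that is already met when the one before it is completed fails the run):
1. the carousel turns by itself (over 0.3 rad/s) and the open gripper goes round with the red cap without touching it for 5 s: TCP within 13 mm of the cap's centre seen from above, 22 mm in all ((velocity of joint wheel above 0.3 rad/s or velocity of joint wheel below -0.3 rad/s) and horizontal distance between the grasp point and red_cap below 0.013 m and distance between the grasp point and red_cap below 0.022 m and contact force between the fingers and red_tube below 0.1 N), for 5 s.
2. the red-capped tube is lifted out of its sleeve while the carousel still turns (over 0.1 rad/s) (height (world z) of red_tube above 0.085 m and contact force between red_tube and the fingers above 1 N and (velocity of joint wheel above 0.1 rad/s or velocity of joint wheel below -0.1 rad/s)), for 0.1 s.
At the end, for the whole second after the job is handed in: The red-capped tube stands upright, released and at rest in a hole of the white rack, foot on the hole's floor (within 8 mm), leaning less than 0.2 rad; the other four tubes stand in the carousel's sleeves ((horizontal distance between red_tube and tube_rack_hole0 below 0.008 m or horizontal distance between red_tube and tube_rack_hole1 below 0.008 m or horizontal distance between red_tube and tube_rack_hole2 below 0.008 m) and height (world z) of red_tube below 0.018 m and angle between red_tube's own z axis and vertical below 0.2 rad and linear speed of red_tube below 0.02 m/s and height (world z) of each of tube_a, tube_b, tube_c, tube_d below 0.045 m and horizontal distance between each of tube_a, tube_b, tube_c, tube_d and hub below 0.125 m); the robot touches nothing.
It fails at once if the carousel is spun wildly (over 2 rad/s) (velocity of joint wheel above 2 rad/s or velocity of joint wheel below -2 rad/s).
It fails at once if a tube is tipped by more than 0.5 rad (angle between any of red_tube, tube_a, tube_b, tube_c, tube_d's own z axis and vertical above 0.5 rad).
It fails at once if another thing on the bench is shifted by more than 15 mm (distance of any of scale, beaker, slide_box from where it was at the start of the episode above 0.015 m).
It also fails if it takes over 59 s, if anything falls off the work surface, if the arm or the gripper's body presses on something with over 40 N, if the wrist force passes 120 N, or if a joint passes its speed limit or range.

## Working session

There is one attempt and no reset: what is moved stays moved. The work goes in short steps, Python scripts to look and compute and a tool call to move; the robot and the scene stay as the last step left them, time stands still between calls to the robot, and variables do not carry over. Pictures are saved under pics/ and viewed, at most 10 in all, crops included, and the job is handed in when it is done.

Besides the shell and the picture viewer there is one more tool, called after "Request:" by a JSON object that holds its "op" and its "data". apply_moves: Moves the arm, as the interface text tells. Its arguments: {"type":"object","properties":{"motion":{"type":"array"}},"required":["motion"]}

```bash
ls; mkdir -p pics; cat > h.py <<'E'
from cell import *
import numpy as np, cv2
def snap(cam,fn=None):
    im,d=grab_frame(cam)
    if fn: cv2.imwrite('pics/'+fn,im[:,:,::-1])
    return im,d
E
python3 - <<'E'
from h import *
print(observe())
for c in ('top','side'):
    snap(c,c+'0.png'); m=camera_model(c); print(m)
    for l in ['hub','red_tube','red_cap','tube_a','tube_c','tube_rack','tube_rack_hole0','tube_rack_hole1','scale','beaker','slide_box']:
        print(c,l,[(np.round(r['location'],3).tolist(),round(r['score'],2)) for r in mark_of(l,c)])
print(observe()['t'])
E
```

```text
pics
{'t': 0.0, 'joints': array([-1.27362118e+00,  2.59180527e-01,  2.07141716e-02,  1.33371019e+00,
       -4.66434319e-07,  1.41821151e+00]), 'qvel': array([-1.88394567e-03, -1.54677762e-03, -3.81662748e-04,  7.69543283e-05,
       -1.19974201e-03, -1.90943414e-04]), 'tau': array([ 3.78795317e-03, -5.55645204e+01,  3.44523847e+01,  1.37708182e-02,
        1.49241287e-04,  3.02592844e-05]), 'ee_pos': array([ 0.23903184, -0.49502913,  0.24935377]), 'eef_rot': array([-3.14022840e+00, -2.09323598e-04,  4.49759825e-01]), 'wrist_force': array([ 0.3501923 , -0.37877097,  0.53856416]), 'torque': array([-0.00024035, -0.02318721, -0.01816275]), 'finger_force': 0.0, 'opening': 0.08522571753133097}
{'intrinsics': array([[460.45014986,   0.        , 274.20236288],
       [  0.        , 460.45014986, 210.76935284],
       [  0.        ,   0.        ,   1.        ]]), 'k1': -0.0026808050688089157, 'eye': array([0.25674424, 0.12299595, 1.80766877]), 'attitude': array([-2.9203504 , -0.0045862 , -1.54701908])}
top hub [([0.551, -0.109, 0.034], 0.71)]
top red_tube []
top red_cap [([0.485, 0.355, -0.0
[... 1976 characters left out ...]
[0.485, 0.355, 0.06], 0.17)]
side tube_rack_hole0 [([0.679, 0.512, 0.044], 0.95), ([0.485, 0.356, 0.061], 0.91), ([0.663, 0.553, 0.049], 0.87), ([0.504, 0.293, 0.061], 0.86), ([0.46, 0.418, 0.061], 0.86), ([0.445, 0.655, 0.078], 0.73), ([0.696, 0.462, 0.046], 0.65)]
side tube_rack_hole1 [([0.679, 0.512, 0.044], 0.95), ([0.485, 0.356, 0.061], 0.91), ([0.663, 0.553, 0.049], 0.87), ([0.504, 0.293, 0.061], 0.86), ([0.46, 0.418, 0.061], 0.86), ([0.445, 0.655, 0.078], 0.73), ([0.696, 0.462, 0.046], 0.65)]
side scale [([0.81, 0.077, 0.002], 0.63)]
side beaker [([0.671, 0.3, 0.003], 0.94), ([0.463, 0.421, 0.06], 0.33)]
side slide_box [([0.523, -0.404, 0.001], 0.76), ([0.5, -0.206, 0.032], 0.16)]
1.2
```

View pics/top0.png

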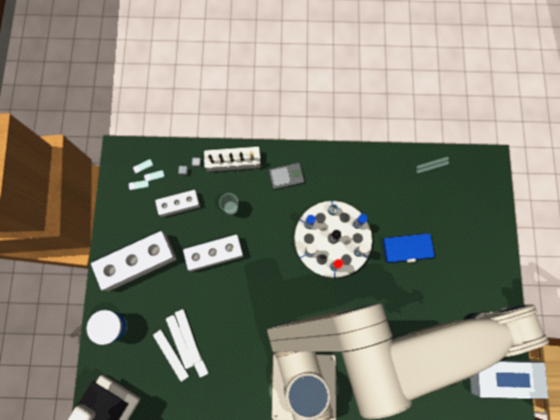

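View pics/side0.png

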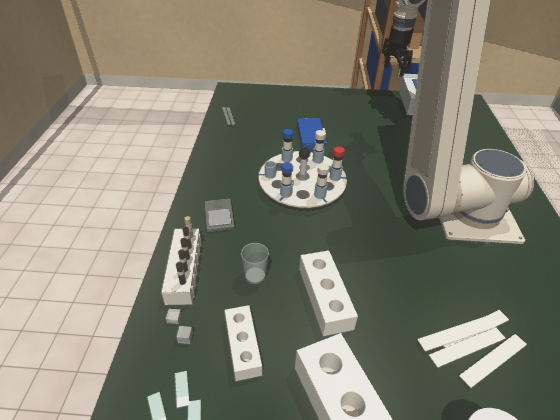

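Top view: carousel at pixel (333,238) with the red cap at (338,264). The middle-sized rack is at (213,252), which gives (0.485, 0.355), with hole heights reading 60 mm. The side view agrees: the red tube is at 180° and the empty sleeve at 0°. My plan is to grip the knob on the axis, spin it with the wrist and release it while it turns.

Request:
{"op": "apply_moves", "data": {"motion": [1,449,-213,40,0,0,0,1,449,-213,40,0,0,0,1,449,-213,40,0,0,0,1,449,-213,40,0,0,0,1,449,-213,40,0,0,0,1,449,-213,40,0,0,0,1,449,-213,40,0,0,0,1,449,-213,40,0,0,0,1,449,-213,40,0,0,0,1,449,-213,40,0,0,0,1,449,-213,40,0,0,0,1,449,-213,40,0,0,0]}}

```text
t: 2.4
ee_pos: [0.5512, -0.1071, 0.2096]
eef_rot: [-3.141, 0.001, 0.453]
wrist_force: [0.6, -0.5, -0.0]
opening: 0.0856
finger_force: 0.0
```

```bash
python3 - <<'E'
from h import *
m=camera_model('wrist');print(m)
print(observe()['joints'])
im,d=snap('wrist','w0.png')
for l in ['hub','red_cap']:
  print(l,[(np.round(r['location'],3).tolist(),round(r['score'],2)) for r in mark_of(l,'wrist')])
print(d[::60,::80])
E
```

```text
{'intrinsics': array([[360.49032528,   0.        , 280.02547882],
       [  0.        , 360.49032528, 215.66548819],
       [  0.        ,   0.        ,   1.        ]]), 'k1': -0.013867868738027223, 'hand_eye': array([[-5.75494221e-04, -9.45440802e-01, -3.25793431e-01,
         8.45221043e-02],
       [ 9.99999803e-01, -4.62329855e-04, -4.24774060e-04,
        -1.94726753e-04],
       [ 2.50974698e-04, -3.25793611e-01,  9.45440881e-01,
        -1.24087471e-01],
       [ 0.00000000e+00,  0.00000000e+00,  0.00000000e+00,
         1.00000000e+00]])}
[-3.41271350e-01  2.92955635e-01 -3.36229953e-02  1.24500638e+00
 -2.16979427e-04  2.34780788e+00]
hub [([0.554, -0.108, 0.035], 0.94)]
red_cap [([0.448, -0.109, 0.139], 0.63)]
[[0.29115728 0.29357314 0.29255912 0.29185915 0.26556212 0.29046708
  0.29169723]
 [0.30733916 0.30676028 0.16888548 0.27477452 0.23845634 0.27540845
  0.30667093]
 [0.32300627 0.32341504 0.28981933 0.29027766 0.2905852  0.28963703
  0.        ]
 [0.3413721  0.34203273 0.30557746 0.30626655 0.30602708 0.27604452
  0.34165213]
 [0.36186966 0.19976047 0.32617614 0.32420155 0.324426   0.3239687
  0.2000783 ]
 [0.3847042  0.3831255  0.13371989 0.304015   0.3449335  0.13407753
  0.3418759 ]
 [0.40991348 0.4118535  0.12844229 0.4103562  0.40833047 0.12841123
  0.36605766]]
```

View pics/w0.png

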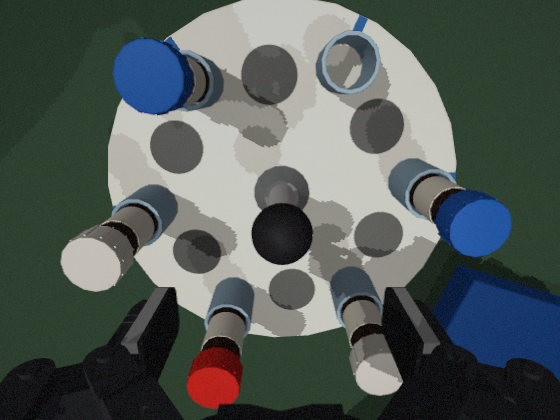

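The wrist view puts the black knob at (282,233), about 60 px wide, which is within 3 mm of the TCP axis. The open fingers clear every tube. I'll descend and grip it.

Request:
{"op": "apply_moves", "data": {"motion": [1,2,1,40,0,0,0,1,2,1,70,0,0,0,1,2,1,81,0,0,0,1,2,1,81,0,0,0,-1,2,1,81,0,0,0,-1,2,1,81,0,0,0,-1,2,1,81,0,0,0,-1,2,1,81,0,0,0,-1,2,1,81,0,0,0]}}

```text
t: 3.45
ee_pos: [0.553, -0.1074, 0.1305]
eef_rot: [-3.141, -0.002, 0.451]
wrist_force: [-4.7, 5.4, 10.8]
opening: 0.035
finger_force: 58.8
```

```bash
cat > trk.py <<'E'
from h import *
import json,os,sys
from scipy.spatial.transform import Rotation as R
HUB=np.array([.553,-.1075]); RAD=.11; F='obs.json'
M=camera_model('wrist'); K=M['intrinsics']; H=M['hand_eye']
def look(fn=None,z=.139):
    s=observe(); im,d=snap('wrist',fn)
    hsv=cv2.cvtColor(im,cv2.COLOR_RGB2HSV)
    m=((hsv[...,0]<8)|(hsv[...,0]>172))&(hsv[...,1]>150)&(hsv[...,2]>60)
    n,l,st,c=cv2.connectedComponentsWithStats(m.astype(np.uint8))
    if n<2: return None
    i=1+np.argmax(st[1:,4])
    if st[i,4]<150: return None
    x,y,w,h=st[i,:4]; cut=(y+h>=419 or x<=0 or x+w>=560)
    p=cv2.undistortPoints(c[i].reshape(1,1,2),K,np.array([M['k1'],0,0,0]))[0,0]
    Rw=R.from_euler('xyz',s['eef_rot']).as_matrix()
    o=Rw@H[:3,3]+s['ee_pos']; r=Rw@H[:3,:3]@np.r_[p,1]
    q=o+r*(z-o[2])/r[2]
    v=q[:2]-HUB
    return dict(t=s['t'],phi=float(np.arctan2(v[1],v[0])),r=float(np.hypot(*v)),px=c[i].round().tolist(),cut=bool(cut),tcp=s['ee_pos'].tolist(),q=q[:2].tolist())
def load(): return json.load(open(F)) if os.path.exists(F) else []
def collect(n,fn=None):
    o=load()
    for k in range(n):
        e=look(fn if k==0 else None)
        print('none' if e is None else (round(e['t'],2),round(e['phi'],3),round(e['r'],4),e['px'],e['cut'],'tcp-cap mm',np.round(1000*(np.array(e['tcp'][:2])-e['q']),1).tolist()))
        if e and not e['cut']: o.append(e)
    json.dump(o,open(F,'w'))
def fit(deg=1,last=99):
    o=load()[-last:]; t=np.array([e['t'] for e in o]); p=np.unwrap([e['phi'] for e in o])
    T=t[-1]
    c=np.polyfit(t-T,p,deg)
    print('fit w',c[-2].round(3),'rms',np.std(np.polyval(c,t-T)-p).round(4))
    if deg==1:   # decay by model
        w=c[-2]; tm=(t-T).mean(); b=lambda w:-(.025*np.sign(w)+.05*w)
        return lambda x: c[1]+w*(x-T)+.5*b(w)*(x-T-tm)**2, T
    return lambda x: np.polyval(c,x-T), T
def plan(f,n,z,claw=1,lead=0.,cmd=None,rad=RAD):
    """rows following the cap; z: list of n heights; cmd pose (pos,rot) commanded now"""
    s=observe(); pos=np.array(cmd) if cmd is not None else s['ee_pos']
    Rw=R.from_euler('xyz',[np.pi,0,s['eef_rot'][2]]).as_matrix()
    rows=[]
    for k in range(n):
        a=f(s['t']+.1*(k+1)+lead)
        w=np.r_[HUB+rad*np.array([np.cos(a),np.sin(a)]),z[k]]
        d=np.round(1000*Rw.T@(w-pos)).astype(int).tolist()
        rows+=[claw]+d+[0,0,0]
    end=pos+Rw@(np.array(d)/1000)
    print('t',round(s['t'],2),'start',pos.round(4).tolist(),'cmd end',end.round(4).tolist()); print(rows)
E
python3 -c "
import trk; print('ok')"
```

```text
ok
```

Request:
{"op": "apply_moves", "data": {"motion": [-1,0,0,0,0,0,-1.5,-1,0,0,0,0,0,-4.5,-1,0,0,0,0,0,-9,-1,0,0,0,0,0,-15,-1,0,0,0,0,0,-21,-1,0,0,0,0,0,-27.5,1,0,0,0,0,0,-34,1,0,0,0,0,0,-40.5,1,0,0,0,0,0,-47,1,0,0,0,0,0,-50,1,0,0,-50,0,0,-50,1,0,0,-100,0,0,-50]}}

```text
t: 4.65
ee_pos: [0.5524, -0.108, 0.2298]
eef_rot: [-3.139, -0.0, 1.323]
wrist_force: [2.0, -0.5, -0.1]
opening: 0.085
finger_force: 0.0
```

```bash
python3 - <<'E'
from trk import *
collect(6,'w1.png'); fit(); print(observe()['ee_pos'],observe()['eef_rot'],observe()['joints'])
E
```

```text
(4.65, -1.938, 0.1099, [263.0, 368.0], False, 'tcp-cap mm', [38.8, 102.1])
(4.7, -1.881, 0.1096, [267.0, 359.0], False, 'tcp-cap mm', [35.2, 103.1])
(4.75, -1.823, 0.1096, [275.0, 362.0], False, 'tcp-cap mm', [29.7, 104.7])
(4.8, -1.766, 0.1096, [284.0, 365.0], False, 'tcp-cap mm', [22.8, 106.4])
(4.85, -1.71, 0.1097, [294.0, 367.0], False, 'tcp-cap mm', [15.9, 107.8])
(4.9, -1.653, 0.1098, [304.0, 367.0], False, 'tcp-cap mm', [9.1, 108.7])
fit w 1.137 rms 0.0003
[ 0.5527075  -0.10811148  0.22833418] [-3.14059931e+00 -8.27054904e-05  1.32252553e+00] [-3.42152145e-01  2.88569314e-01  8.39345743e-03  1.29161720e+00
 -1.07785103e-05  1.47691494e+00]
```

```bash
python3 - <<'E'
from trk import *
f,T=fit(); plan(f,9,[.2]*9,lead=.03)
s=observe()['t']; print(f(s+.9))
E
```

```text
fit w 1.137 rms 0.0003
t 4.95 start [0.5527, -0.1081, 0.2283] cmd end [0.6447, -0.1686, 0.2003]
[1, -102, 40, 28, 0, 0, 0, 1, -97, 51, 28, 0, 0, 0, 1, -91, 61, 28, 0, 0, 0, 1, -84, 71, 28, 0, 0, 0, 1, -76, 79, 28, 0, 0, 0, 1, -67, 87, 28, 0, 0, 0, 1, -57, 94, 28, 0, 0, 0, 1, -47, 99, 28, 0, 0, 0, 1, -36, 104, 28, 0, 0, 0]
-0.6203059231854139
```

Request:
{"op": "apply_moves", "data": {"motion": [1,-102,40,28,0,0,0,1,-97,51,28,0,0,0,1,-91,61,28,0,0,0,1,-84,71,28,0,0,0,1,-76,79,28,0,0,0,1,-67,87,28,0,0,0,1,-57,94,28,0,0,0,1,-47,99,28,0,0,0,1,-36,104,28,0,0,0]}}

```text
t: 5.85
ee_pos: [0.6457, -0.1673, 0.2013]
eef_rot: [3.141, 0.0, 1.323]
wrist_force: [-0.2, -0.1, 0.4]
opening: 0.0854
finger_force: 0.0
```

```bash
python3 - <<'E'
from trk import *
collect(1); f,T=fit()
e=load()[-1]; print('pred err',e['phi']-f(e['t']))
z=[.19,.175,.16,.145,.138]+[.138]*7
plan(f,12,z,lead=.03,cmd=[.6447,-.1686,.2003])
plan(f,12,z,lead=.03)
E
```

```text
(5.85, -0.621, 0.1103, [277.0, 258.0], False, 'tcp-cap mm', [3.0, 4.4])
fit w 1.094 rms 0.0035
pred err 0.03207326082260542
t 5.9 start [0.6447, -0.1686, 0.2003] cmd end [0.6444, -0.0468, 0.1383]
[1, 12, 3, 10, 0, 0, 0, 1, 23, 5, 25, 0, 0, 0, 1, 34, 6, 40, 0, 0, 0, 1, 45, 6, 55, 0, 0, 0, 1, 56, 5, 62, 0, 0, 0, 1, 66, 2, 62, 0, 0, 0, 1, 76, -1, 62, 0, 0, 0, 1, 86, -5, 62, 0, 0, 0, 1, 95, -10, 62, 0, 0, 0, 1, 103, -16, 62, 0, 0, 0, 1, 111, -23, 62, 0, 0, 0, 1, 118, -30, 62, 0, 0, 0]
t 5.9 start [0.6465, -0.166, 0.2012] cmd end [0.6444, -0.0469, 0.1382]
[1, 9, 2, 11, 0, 0, 0, 1, 20, 4, 26, 0, 0, 0, 1, 31, 5, 41, 0, 0, 0, 1, 42, 5, 56, 0, 0, 0, 1, 53, 3, 63, 0, 0, 0, 1, 63, 1, 63, 0, 0, 0, 1, 73, -2, 63, 0, 0, 0, 1, 83, -6, 63, 0, 0, 0, 1, 92, -11, 63, 0, 0, 0, 1, 100, -17, 63, 0, 0, 0, 1, 108, -24, 63, 0, 0, 0, 1, 115, -31, 63, 0, 0, 0]
```

```bash
cat >> trk.py <<'E'
from scipy.optimize import least_squares
def fit(last=99):
    o=load()[-last:]; t=np.array([e['t'] for e in o]); p=np.unwrap([e['phi'] for e in o]); T=t[-1]
    def ph(q,x):  # w' = -s(.025+.05w)
        k=.05*q[2]; return q[0]+(q[1]+.5)*(1-np.exp(-k*(x-T)))/k-.5*(x-T)
    q=least_squares(lambda q:np.r_[(ph(q,t)-p)/.004,(q[2]-1)/.3],[p[-1],1,1]).x
    print('fit w',q[1].round(3),'s',q[2].round(2),'rms',np.std(ph(q,t)-p).round(4))
    return (lambda x: ph(q,x)),T
E
python3 - <<'E'
from trk import *
f,T=fit()
z=[.19,.175,.16,.145,.138]+[.138]*7
plan(f,12,z,lead=-.0,cmd=[.6447,-.1686,.2003])
E
```

```text
fit w 1.049 s 1.02 rms 0.0002
t 5.9 start [0.6447, -0.1686, 0.2003] cmd end [0.6422, -0.0432, 0.1383]
[1, 13, 4, 10, 0, 0, 0, 1, 24, 5, 25, 0, 0, 0, 1, 35, 6, 40, 0, 0, 0, 1, 47, 6, 55, 0, 0, 0, 1, 58, 4, 62, 0, 0, 0, 1, 68, 2, 62, 0, 0, 0, 1, 79, -2, 62, 0, 0, 0, 1, 88, -7, 62, 0, 0, 0, 1, 98, -12, 62, 0, 0, 0, 1, 106, -19, 62, 0, 0, 0, 1, 114, -26, 62, 0, 0, 0, 1, 121, -33, 62, 0, 0, 0]
```

Request:
{"op": "apply_moves", "data": {"motion": [1,13,4,10,0,0,0,1,24,5,25,0,0,0,1,35,6,40,0,0,0,1,47,6,55,0,0,0,1,58,4,62,0,0,0,1,68,2,62,0,0,0,1,79,-2,62,0,0,0,1,88,-7,62,0,0,0,1,98,-12,62,0,0,0,1,106,-19,62,0,0,0,1,114,-26,62,0,0,0,1,121,-33,62,0,0,0]}}

```text
t: 7.1
ee_pos: [0.6423, -0.0426, 0.1392]
eef_rot: [3.141, 0.0, 1.322]
wrist_force: [0.5, 0.1, 0.4]
opening: 0.0853
finger_force: 0.0
```

```bash
python3 - <<'E'
from trk import *
collect(1,'w2.png'); f,T=fit()
plan(f,12,[.138]*12,lead=-.0,cmd=[.6422,-.0432,.1383])
E
```

```text
(7.1, 0.651, 0.1101, [274.0, 311.0], False, 'tcp-cap mm', [1.7, -1.8])
fit w 0.977 s 0.84 rms 0.0007
t 7.15 start [0.6422, -0.0432, 0.1383] cmd end [0.5249, -0.0012, 0.1383]
[1, 11, -15, 0, 0, 0, 0, 1, 16, -25, 0, 0, 0, 0, 1, 20, -35, 0, 0, 0, 0, 1, 23, -45, 0, 0, 0, 0, 1, 25, -55, 0, 0, 0, 0, 1, 26, -65, 0, 0, 0, 0, 1, 26, -75, 0, 0, 0, 0, 1, 25, -86, 0, 0, 0, 0, 1, 23, -96, 0, 0, 0, 0, 1, 20, -105, 0, 0, 0, 0, 1, 17, -115, 0, 0, 0, 0, 1, 12, -124, 0, 0, 0, 0]
```

Tracking error is 2.5 mm, and I'm following now.

Request:
{"op": "apply_moves", "data": {"motion": [1,11,-15,0,0,0,0,1,16,-25,0,0,0,0,1,20,-35,0,0,0,0,1,23,-45,0,0,0,0,1,25,-55,0,0,0,0,1,26,-65,0,0,0,0,1,26,-75,0,0,0,0,1,25,-86,0,0,0,0,1,23,-96,0,0,0,0,1,20,-105,0,0,0,0,1,17,-115,0,0,0,0,1,12,-124,0,0,0,0]}}

```text
t: 8.35
ee_pos: [0.5247, -0.0013, 0.139]
eef_rot: [3.142, -0.0, 1.323]
wrist_force: [0.5, 0.5, 0.0]
opening: 0.0852
finger_force: 0.0
```

```bash
python3 - <<'E'
from trk import *
collect(1); f,T=fit()
plan(f,12,[.138]*12,lead=-.0,cmd=[.5249,-.0012,.1383])
E
```

```text
(8.35, 1.843, 0.1099, [277.0, 315.0], False, 'tcp-cap mm', [1.2, 0.3])
fit w 0.916 s 0.76 rms 0.0014
t 8.4 start [0.5249, -0.0012, 0.1383] cmd end [0.4455, -0.0863, 0.1383]
[1, -9, -14, 0, 0, 0, 0, 1, -15, -21, 0, 0, 0, 0, 1, -22, -28, 0, 0, 0, 0, 1, -30, -35, 0, 0, 0, 0, 1, -38, -40, 0, 0, 0, 0, 1, -47, -45, 0, 0, 0, 0, 1, -55, -49, 0, 0, 0, 0, 1, -64, -52, 0, 0, 0, 0, 1, -74, -54, 0, 0, 0, 0, 1, -83, -56, 0, 0, 0, 0, 1, -92, -57, 0, 0, 0, 0, 1, -102, -56, 0, 0, 0, 0]
```

Request:
{"op": "apply_moves", "data": {"motion": [1,-9,-14,0,0,0,0,1,-15,-21,0,0,0,0,1,-22,-28,0,0,0,0,1,-30,-35,0,0,0,0,1,-38,-40,0,0,0,0,1,-47,-45,0,0,0,0,1,-55,-49,0,0,0,0,1,-64,-52,0,0,0,0,1,-74,-54,0,0,0,0,1,-83,-56,0,0,0,0,1,-92,-57,0,0,0,0,1,-102,-56,0,0,0,0]}}

```text
t: 9.6
ee_pos: [0.4459, -0.0871, 0.139]
eef_rot: [-3.142, -0.0, 1.322]
wrist_force: [0.0, 0.1, 0.7]
opening: 0.0852
finger_force: 0.0
```

```bash
python3 - <<'E'
from trk import *
collect(1); f,T=fit(); print(observe()['joints'])
plan(f,12,[.138]*12,lead=-.0,cmd=[.4455,-.0863,.1383])
E
```

```text
(9.6, 2.954, 0.1099, [277.0, 314.0], False, 'tcp-cap mm', [0.9, -0.0])
fit w 0.855 s 0.74 rms 0.0016
[-3.79699002e-01  1.61957027e-01 -4.01029048e-01  1.00744865e+00
 -6.03360812e-04  1.43994471e+00]
t 9.65 start [0.4455, -0.0863, 0.1383] cmd end [0.48, -0.19, 0.1383]
[1, -15, 1, 0, 0, 0, 0, 1, -24, 3, 0, 0, 0, 0, 1, -32, 6, 0, 0, 0, 0, 1, -41, 10, 0, 0, 0, 0, 1, -49, 14, 0, 0, 0, 0, 1, -57, 19, 0, 0, 0, 0, 1, -64, 24, 0, 0, 0, 0, 1, -71, 30, 0, 0, 0, 0, 1, -77, 37, 0, 0, 0, 0, 1, -82, 44, 0, 0, 0, 0, 1, -87, 51, 0, 0, 0, 0, 1, -92, 59, 0, 0, 0, 0]
```

Request:
{"op": "apply_moves", "data": {"motion": [1,-15,1,0,0,0,0,1,-24,3,0,0,0,0,1,-32,6,0,0,0,0,1,-41,10,0,0,0,0,1,-49,14,0,0,0,0,1,-57,19,0,0,0,0,1,-64,24,0,0,0,0,1,-71,30,0,0,0,0,1,-77,37,0,0,0,0,1,-82,44,0,0,0,0,1,-87,51,0,0,0,0,1,-92,59,0,0,0,0]}}

```text
t: 10.85
ee_pos: [0.4813, -0.1905, 0.139]
eef_rot: [-3.142, -0.0, 1.323]
wrist_force: [0.0, 0.6, -0.2]
opening: 0.0853
finger_force: 0.0
```

```bash
python3 - <<'E'
from trk import *
collect(1); f,T=fit()
plan(f,12,[.138]*12,lead=-.0,cmd=[.48,-.19,.1383])
E
```

```text
(10.85, -2.297, 0.1102, [276.0, 313.0], False, 'tcp-cap mm', [1.5, -0.7])
fit w 0.795 s 0.74 rms 0.0016
t 10.9 start [0.48, -0.19, 0.1383] cmd end [0.5779, -0.2149, 0.1383]
[1, -5, 12, 0, 0, 0, 0, 1, -8, 20, 0, 0, 0, 0, 1, -10, 28, 0, 0, 0, 0, 1, -11, 37, 0, 0, 0, 0, 1, -12, 45, 0, 0, 0, 0, 1, -12, 54, 0, 0, 0, 0, 1, -11, 62, 0, 0, 0, 0, 1, -10, 70, 0, 0, 0, 0, 1, -9, 78, 0, 0, 0, 0, 1, -6, 86, 0, 0, 0, 0, 1, -3, 94, 0, 0, 0, 0, 1, 0, 101, 0, 0, 0, 0]
```

Request:
{"op": "apply_moves", "data": {"motion": [1,-5,12,0,0,0,0,1,-8,20,0,0,0,0,1,-10,28,0,0,0,0,1,-11,37,0,0,0,0,1,-12,45,0,0,0,0,1,-12,54,0,0,0,0,1,-11,62,0,0,0,0,1,-10,70,0,0,0,0,1,-9,78,0,0,0,0,1,-6,86,0,0,0,0,1,-3,94,0,0,0,0,1,0,101,0,0,0,0]}}

```text
t: 12.1
ee_pos: [0.5794, -0.2147, 0.1389]
eef_rot: [-3.142, -0.0, 1.323]
wrist_force: [-0.4, -0.5, -0.4]
opening: 0.0855
finger_force: 0.0
```

```bash
python3 - <<'E'
from trk import *
collect(1); f,T=fit()
plan(f,12,[.138]*12,lead=-.0,cmd=[.5779,-.2149,.1383])
E
```

```text
(12.1, -1.343, 0.1102, [276.0, 315.0], False, 'tcp-cap mm', [1.5, 0.2])
fit w 0.736 s 0.74 rms 0.0015
t 12.15 start [0.5779, -0.2149, 0.1383] cmd end [0.6516, -0.1562, 0.1383]
[1, 6, 10, 0, 0, 0, 0, 1, 11, 17, 0, 0, 0, 0, 1, 16, 23, 0, 0, 0, 0, 1, 22, 29, 0, 0, 0, 0, 1, 27, 34, 0, 0, 0, 0, 1, 34, 39, 0, 0, 0, 0, 1, 40, 43, 0, 0, 0, 0, 1, 47, 47, 0, 0, 0, 0, 1, 54, 50, 0, 0, 0, 0, 1, 61, 53, 0, 0, 0, 0, 1, 68, 55, 0, 0, 0, 0, 1, 75, 57, 0, 0, 0, 0]
```

Request:
{"op": "apply_moves", "data": {"motion": [1,6,10,0,0,0,0,1,11,17,0,0,0,0,1,16,23,0,0,0,0,-1,22,29,0,0,0,0,-1,27,34,0,0,0,0,-1,34,39,0,0,0,0,-1,40,43,0,0,0,0,-1,47,47,0,0,0,0,-1,54,50,-15,0,0,0,-1,61,53,-40,0,0,0,-1,68,55,-75,0,0,0,-1,75,57,-110,0,0,0]}}

```text
t: 13.35
ee_pos: [0.6523, -0.1555, 0.2497]
eef_rot: [-3.14, -0.0, 1.322]
wrist_force: [0.8, -0.4, -0.6]
opening: 0.0335
finger_force: 59.6
```

```bash
python3 - <<'E'
from trk import *
s=observe(); print(s['ee_pos'],s['eef_rot'],s['opening'],s['finger_force'],s['joints'])
snap('side','side1.png'); 
for l in ['tube_rack_hole1']:
  for k in range(2):
    print([(np.round(r['location'],4).tolist(),round(r['score'],2)) for r in mark_of(l,'side')])
    snap('side')
E
```

```text
[ 0.65232207 -0.15546559  0.24971876] [-3.14031125e+00 -1.29672913e-04  1.32247704e+00] 0.033464651172043086 59.64475393295288 [-3.58947902e-01  4.74211527e-01  3.50004160e-01  1.44787684e+00
 -1.25903270e-05  1.46016764e+00]
[([0.5034, 0.2925, 0.0591], 0.91), ([0.4609, 0.4218, 0.0601], 0.85), ([0.6617, 0.5558, 0.0475], 0.8), ([0.4445, 0.6535, 0.081], 0.8), ([0.6794, 0.511, 0.0446], 0.71), ([0.4843, 0.5736, 0.0821], 0.6), ([0.6982, 0.4625, 0.0494], 0.58)]
[([0.4855, 0.3576, 0.0595], 0.93), ([0.6984, 0.4622, 0.0472], 0.9), ([0.6664, 0.5538, 0.0483], 0.89), ([0.4631, 0.4188, 0.0635], 0.83), ([0.681, 0.51, 0.0429], 0.76), ([0.4429, 0.6536, 0.0797], 0.63), ([0.4999, 0.2956, 0.0609], 0.6), ([0.4828, 0.5727, 0.0809], 0.6)]
```

View pics/side1.png

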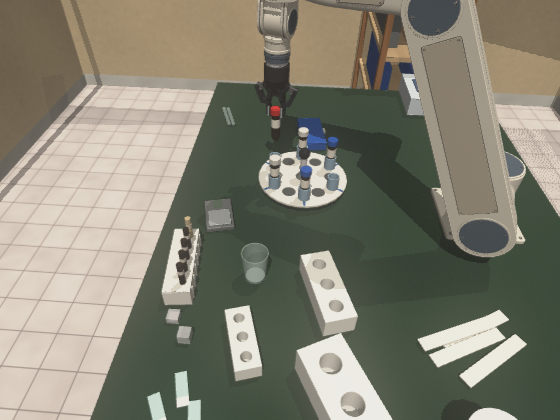

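The tube is out and upright (red cap at (275,112)), and the carousel is still turning with the other four in it. Now to carry it over the middle hole, at about (0.484, 0.356).

Request:
{"op": "apply_moves", "data": {"motion": [-1,0,0,-30,0,0,0,-1,20,-13,-60,0,0,0,-1,55,-35,-60,0,0,0,-1,95,-60,-60,0,0,0,-1,137,-87,-60,0,0,0,-1,180,-114,-60,0,0,0,-1,222,-141,-60,0,0,0,-1,264,-168,-60,0,0,0,-1,306,-195,-60,0,0,0,-1,345,-219,-60,0,0,0,-1,380,-242,-60,0,0,0,-1,405,-258,-60,0,0,0]}}

```text
t: 14.8
ee_pos: [0.5002, 0.3019, 0.3074]
eef_rot: [-3.139, 0.001, 1.324]
wrist_force: [-0.2, -0.1, 0.0]
opening: 0.0336
finger_force: 59.9
```

Request:
{"op": "apply_moves", "data": {"motion": [-1,25,-16,0,0,0,0,-1,40,-25,0,0,0,0,-1,49,-31,20,0,0,0,-1,49,-31,50,0,0,0,-1,49,-31,80,0,0,0,-1,49,-31,105,0,0,0,-1,49,-31,115,0,0,0,-1,49,-31,115,0,0,0,-1,49,-31,115,0,0,0,-1,49,-31,115,0,0,0]}}

```text
t: 15.8
ee_pos: [0.4845, 0.3551, 0.1953]
eef_rot: [3.14, -0.001, 1.322]
wrist_force: [0.8, 0.7, -0.3]
opening: 0.0332
finger_force: 59.9
```

```bash
python3 - <<'E'
from trk import *
s=observe(); print(s['t'],s['ee_pos'],s['eef_rot'],s['opening'],s['finger_force'],s['joints'])
for c in ('wrist','top','side'):
  snap(c,c+'2.png')
  for l in ['tube_rack_hole1','red_tube']:
    print(c,l,[(np.round(r['location'],4).tolist(),round(r['score'],2)) for r in mark_of(l,c)][:8])
E
```

```text
15.8 [0.48447305 0.35509129 0.19532253] [ 3.14006608e+00 -1.38941463e-03  1.32225801e+00] 0.03317430218140051 59.886345863342285 [ 4.92866746e-01  3.62980949e-01  3.36958266e-02  1.23944702e+00
 -6.21063722e-06  2.31220245e+00]
wrist tube_rack_hole1 [([0.5041, 0.2958, 0.0603], 0.79), ([0.4655, 0.4188, 0.0625], 0.79), ([0.4846, 0.3515, 0.0593], 0.75)]
wrist red_tube [([0.4766, 0.3547, 0.0884], 0.59)]
top tube_rack_hole1 [([0.487, 0.3532, 0.0596], 0.93), ([0.6643, 0.5592, 0.0489], 0.86), ([0.6786, 0.5113, 0.0454], 0.85), ([0.5042, 0.2895, 0.058], 0.82), ([0.4417, 0.6543, 0.0805], 0.82), ([0.4052, 0.7384, 0.0829], 0.58), ([0.4884, 0.5799, 0.0813], 0.57), ([0.6963, 0.4618, 0.0463], 0.56)]
top red_tube [([0.4943, -0.016, 0.0328], 0.71)]
side tube_rack_hole1 [([0.4855, 0.5748, 0.0796], 0.83), ([0.5041, 0.2944, 0.0593], 0.8), ([0.6982, 0.4633, 0.0461], 0.8), ([0.4445, 0.6524, 0.0808], 0.78), ([0.6807, 0.5153, 0.0434], 0.73), ([0.6616, 0.555, 0.0472], 0.65), ([0.4861, 0.3504, 0.0566], 0.62)]
side red_tube [([0.4844, 0.3555, 0.0869], 0.97)]
```

View pics/wrist2.png

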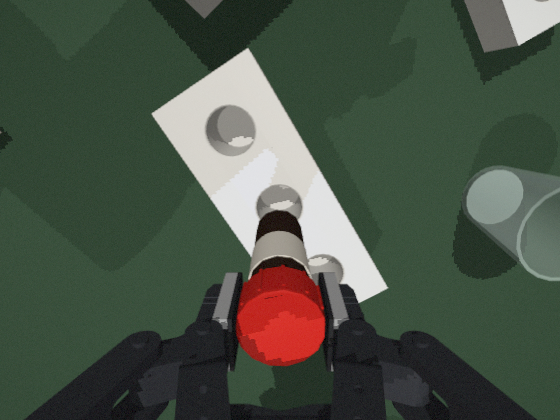

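```bash
python3 - <<'E'
from trk import *
s=observe(); Rw=R.from_euler('xyz',s['eef_rot']).as_matrix()
def px(u,v,z):
    p=cv2.undistortPoints(np.array([[[u,v]]],float),K,np.array([M['k1'],0,0,0]))[0,0]
    o=Rw@H[:3,3]+s['ee_pos']; r=Rw@H[:3,:3]@np.r_[p,1]; return (o+r*(z-o[2])/r[2])[:2]
A,B,C,h=[px(*q,.06) for q in((248,48),(152,113),(387,288),(231,130))]
print(A,B,C,h); print('sizes',np.hypot(*(A-B)),np.hypot(*(A-C)),'centre',(B+C)/2)
u=(C-A)/np.hypot(*(C-A)); print('hole pitch ->',np.hypot(*(h-(B+C)/2)), 'from A', A+u*.105+(B-A)/2)
im=cv2.imread('pics/wrist2.png')
c=im[30:310,130:410]; cv2.imwrite('pics/crop2.png',cv2.resize(c,(600,600),interpolation=cv2.INTER_CUBIC))
E
```

```text
[0.49118753 0.46837243] [0.41558989 0.44528773] [0.5520829  0.26874487] [0.46525162 0.4206959 ]
sizes 0.07904370057479035 0.2087089174314752 centre [0.48383639 0.3570163 ]
hole pitch -> 0.06633615393954431 from A [0.48402474 0.35639885]
```

View pics/crop2.png

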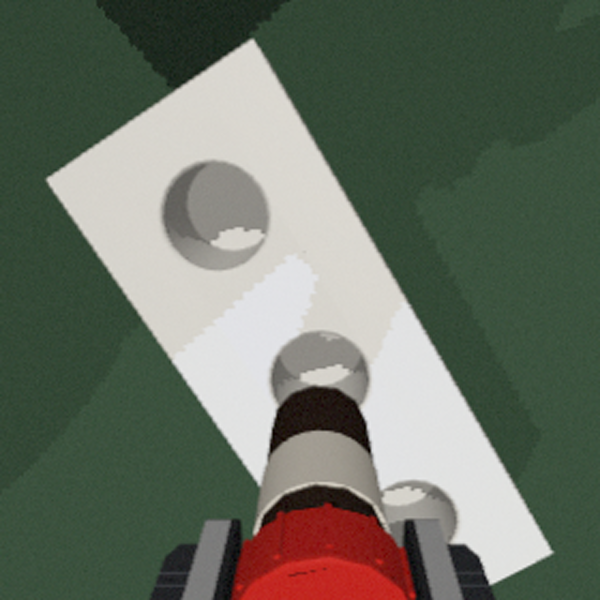

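Request:
{"op": "apply_moves", "data": {"motion": [-1,1,0,10,0,0,0,-1,1,0,20,0,0,0,-1,1,0,30,0,0,0,-1,1,0,36,0,0,0,-1,1,0,42,0,0,0,-1,1,0,48,0,0,0,-1,1,0,54,0,0,0,-1,1,0,60,0,0,0,-1,1,0,60,0,0,0]}}

```text
t: 17.15
ee_pos: [0.4837, 0.3557, 0.1331]
eef_rot: [-3.141, 0.001, 1.322]
wrist_force: [1.1, 0.3, -1.3]
opening: 0.0335
finger_force: 59.9
```

Request:
{"op": "apply_moves", "data": {"motion": [-1,0,0,6,0,0,0,-1,0,0,11,0,0,0,-1,0,0,15,0,0,0,-1,0,0,17,0,0,0,-1,0,0,17,0,0,0]}}

```text
t: 17.65
ee_pos: [0.4839, 0.3558, 0.1166]
eef_rot: [-3.141, 0.0, 1.323]
wrist_force: [-0.1, 0.1, -0.9]
opening: 0.0335
finger_force: 59.9
```

Inserted freely, with the foot about 1–2 mm above the hole's floor. Releasing and backing off.

Request:
{"op": "apply_moves", "data": {"motion": [-1,0,0,1,0,0,0,1,0,0,1,0,0,0,1,0,0,1,0,0,0,1,0,0,1,0,0,0,1,0,0,1,0,0,0,1,0,0,1,0,0,0,1,0,0,-15,0,0,0,1,0,0,-45,0,0,0,1,0,0,-90,0,0,0,1,0,0,-130,0,0,0,1,0,0,-150,0,0,0,1,0,0,-150,0,0,0]}}

```text
t: 18.85
ee_pos: [0.4849, 0.3564, 0.2705]
eef_rot: [3.137, -0.004, 1.323]
wrist_force: [0.3, -0.9, 0.0]
opening: 0.0857
finger_force: 0.0
```

```bash
python3 - <<'E'
from trk import *
e=look('w3.png',z=.115); print(e['q'],e['px'])
snap('side','side3.png'); print([(np.round(r['location'],4).tolist(),round(r['score'],2)) for r in mark_of('red_tube','side')])
a=cv2.imread('pics/w3.png');b=cv2.imread('pics/side3.png');cv2.imwrite('pics/both.png',cv2.resize(np.hstack([a,b]),(800,300)))
E
```

```text
[0.4827986694338986, 0.3555295886005455] [277.0, 204.0]
[([0.4813, 0.3568, 0.0087], 0.81)]
```

View pics/both.png

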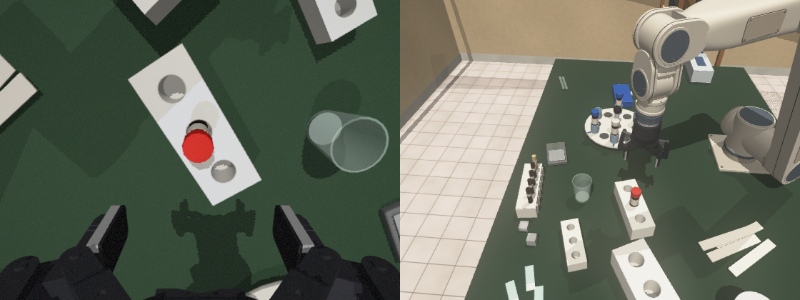

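The red tube stands upright in the middle hole (cap at (198,145) on the left and (634,190) on the right). Its foot height reads 9 mm and the gripper is clear.

```bash
python3 -c "
from cell import *
print(finish_job())"
```

```text
the job is handed in; nothing more can be done
None
```

I handed in the job at about 19 s: I spun the carousel by its knob, followed the red cap open-handed for over 5 s, lifted the tube out with the carousel still turning, and left it upright and released in the middle hole of the middle-sized rack; the hand-in returned no verdict.

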